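# Clear the router table and hold a twist-lock guide bush home

### The arm

A 6-joint arm with a two-finger parallel gripper is mounted at the origin on the work surface. World frame = base frame: x ahead of the robot, y to its left, z up, the work surface at z = 0. Lengths are in mm, angles in rad, forces in N, time in s.
With the tool pointing down it reaches from about 325 to 850 mm from the base axis. Payload 4.4 kg.
Tool frame: the origin (TCP) lies midway between the tips of the shut fingers; the grasp point (between the pads) lies 19 mm behind it; z points along the fingers, y is the line along which they close (so a half turn about z gives the same grasp; the last joint's range is limited). The gripper opens to 94 mm and grips with 3 to 60 N. Pads are 16 mm wide; open, the fingers measure 119 mm over their backs; the gripper's body (75 mm by 177 mm) begins 78 mm behind the grasp point.
Start: joints at [1.083, 0.207, 1.542, -0, 1.393, -0.15], TCP at [190.029, 542.693, 179.247] pointing down, gripper open.
Joint ranges: [-2.73, 2.73], [-0.86, 2.22], [0.23, 2.46], [-1.11, 4.25], [0.08, 2.63], [-2.82, 2.82]. Speed limits (rad/s): [2.79, 2.79, 3.14, 3.14, 3.14, 3.14].

### API

Orientations are given as a unit quaternion [x, y, z, w].
In Python, from bench import ctrl, imaging, ticket gives the robot as it stands.
- The arm moves only by the tool step_arm, never from a script. Its argument "commands" is text: rows parted by semicolons, each of 4 numbers parted by spaces: the shift along the tool's x, y, z in mm, then the turn about the tool's z in rad. In form: x y z roll; .... A call has 1 to 8 rows; each row shifts and turns the commanded pose from where the row before left it, along the tool's axes as they then stand; what a row does not reach is not made up. A row lasts 1/10 s, in which the tool goes at most 50 mm and 8.59 degrees, less where a joint would pass 70% of its speed; a pose out of reach is approached as far as the arm can. A call with a gripper value outside its range is refused whole. "grip" is the opening, from -1 (shut) to 1 (fully open), so that 0 is half open, set as the call begins (left out, the last holds). The fingers move at their own pace and stop on an object; "squeeze" is the grip in N (left out, the last holds). Time passes only in rows, so rows that do not move let the fingers close. It gives the time, the measured TCP pose, the force, the opening and the grip force at its end, in the units of the state.
- ctrl.state(): the state, without advancing time (a new reading comes with each control period).
- imaging.read_camera(name): name is "side" or "top" or "wrist"; returns the picture (400x640x3 uint8, red, green, blue); there is no depth.
- imaging.get_calibration(name): a dict with "fovy" (degrees; the focal length in pixels is half the picture's height over the tangent of half this angle, whatever the lens; pixels are square), "cx", "cy" (the principal point, pixels), "k1" (the pictures are not rectified: a ray, as slopes to the right and down, at radius r is drawn at 1 + k1 r^2 times it, then the intrinsics apply), "rvec" (rotation vector, rad) and "tvec" (3), from world to camera coordinates, as OpenCV has them; the wrist camera has in their place "tool_from_camera" (4x4, takes a point from camera to tool coordinates, whose origin is the TCP and whose axes are the flange's). Camera axes: x right, y down, z forward; pixel columns grow to the right and rows downward; lengths in mm; the calibration is good to about 2 mm. A picture is of the moment at which its call begins: read the wrist's pose just before it. get_calibration takes no time and is no camera call.
- ticket.job_done(): hands the job in; it is judged then, once.
The state is a dict: "time": time; "qpos": joint angles; "qd": joint speeds; "joint_torque": joint torques, N m; "position": TCP position; "eef_rot": TCP orientation; "contact_force": force on the tool from outside, world axes, zero at the start; "ft_torque": the same for the moment, N m; "grip_width": finger opening in mm; "finger_force": force on a finger pad.
Only numpy, scipy, OpenCV 4.12 (cv2) and the standard library are available. Lean on these libraries where they do the work, as an engineer would, in place of code of your own. Each camera call takes 0.05 s, during which the arm holds its last target. There are 200 camera calls.

### The job

With the scraper block, push the three loose wood chips off the router table top so that they drop onto the bench, and stand or lay the block back down on the bench beside the table. Then fit the bright steel guide bush into the twist-lock socket in the aluminium plate: lugs in the slots, push it down against the spring, turn it a quarter turn clockwise (seen from above) to its stop, and finish still gripping it and pressing it fully home, flange flush with the plate, so that I can do up the clamp screws; do not let go at the end. Leave the screwdriver, the spanner and the steel set-up bar where they are.

Things in the scene. Friction and masses are not known exactly. Their poses are not given: they have to be found in the camera images.
- router_table: low router table top fixed on the bench; place and angle differ from run to run. Origin on the bench surface, straight below the socket axis; z up, x away from the robot. The top face is 50 mm above the bench and runs from x = -160 to 200 mm, y = -190 to 190 mm (edges drop to the bench). Aluminium plate 235 (x) by 298 mm (y) flush in it, centred on the socket
- fence (a point): middle of the foot of the fence's near face: along the far side, x = 140 to 182 mm in router_table's frame, stands a wooden fence 48 mm taller than the top; behind it, at the far corners, two red-handled clamps about 65 mm taller than the top
- socket (a point): centre of the socket, level with the plate's top face (50 mm above the bench), axes as router_table. Recess 69 mm across, 4 mm deep, where the bush's flange ends flush; its floor is an orange lock ring 6 mm thick with a 44 mm bore and two slots. Pushed down to within 4 mm of its seat, the bush can turn; stops let it turn only clockwise (seen from above), by 90 to 93 degrees
- slot (a point): one of the two slots for the lugs, on the lock ring's upper face, 25 mm from the socket axis along router_table's +x; the other lies opposite, along -x. Each is about 18 mm wide, reaches out to 29 mm from the axis and has a red mark on the plate beside it
- spring_ring (a joint): spring-loaded ring in the socket, at rest 9 mm below the plate's top face; value = how far it is pushed down, m: 0 at rest (3.6 N), 0.006 when the bush's lugs just clear the underside of the lock ring, 0.010 with the flange on its seat (12.6 N). If the turned bush is let go or not pressed, the spring lifts it 4 mm, up against the lock ring
- bush_center (a point): bright steel guide bush, 43 mm tall, 0.16 kg, stands on the bench, nose up; point on its axis half-way up, 21.5 mm above its underside (2.5 mm above point socket when seated). Spigot 40 mm diameter, 15 mm tall; at its lower end two lugs along the bush's +x and -x, 10 mm wide, 5 mm tall, out to 27 mm from the axis. Flange 64 mm diameter, 15 to 19 mm up, a red mark over each lug
- bush_nose (a point): middle of the bush's hollow nose, 31 mm above its underside, axes as the bush. The nose stands 24 mm above the flange (19 to 43 mm up), 36 mm long along x, with two flats 28 mm apart and 23 mm wide that face the bush's +y and -y: the place to grip it
- bush: the same bush: origin at the centre of its underside, axes as above
- scraper_center (a point): centre of the scraper block: beech block with a black plastic sole, 110 mm long (its x), 30 mm thick (its y), 56 mm tall, 0.14 kg, standing on its sole on the bench; the point is 28 mm above the sole
- scraper: the same block: origin at the centre of its sole
- chip1_center (a point): centre of a loose hardwood chip, 34 x 20 x 12 mm, lying flat on the plate on the near side of the socket
- chip2_center (a point): centre of a loose hardwood chip, 28 x 24 x 10 mm, lying flat on the plate on the near side of the socket
- chip3_center (a point): centre of a loose hardwood chip, 38 x 16 x 12 mm, lying flat on the plate on the near side of the socket
- screwdriver_grip (a point): red-handled screwdriver lying on the bench, about 200 mm long: point on its handle. Not to be disturbed
- spanner_grip (a point): steel spanner lying on the bench: point on its shank. Not to be disturbed
- setup_bar: steel set-up bar 80 x 16 x 16 mm lying on the table top, on the far side of the plate: origin at the centre of its underside. Not to be disturbed

How it is judged (in metres and radians):
On the way, in this order (a step that is already met when the one before it is completed fails the run):
1. all three chips lie off the router table, below its top, while the scraper block is still in the gripper (height (world z) of each of chip1_center, chip2_center, chip3_center below 0.03 m and horizontal distance between each of chip1_center, chip2_center, chip3_center and socket above 0.12 m and contact force between the fingers and scraper above 2 N), for 0.1 s.
2. the gripped bush is pushed into the socket, lugs in line with the slots, far enough for the lugs to clear the lock ring (horizontal distance between bush_center and socket below 0.004 m and contact force between the fingers and bush above 2 N and value of joint spring_ring above 0.0055 m and angle between the x axis of bush and the x axis of router_table, either way round below 0.4 rad), for 0.05 s.
At the end, for the whole second after the job is handed in: Bush still gripped (over 2 N) in the socket: within 4 mm of its axis, tilt under 4 deg, turned a quarter turn within 15 deg, flange within 1.8 mm of its seat, spring ring down over 8.2 mm. Chips on the bench, below the table top; scraper block released, at rest on the bench (centre below 45 mm) (horizontal distance between bush_center and socket below 0.004 m and contact force between the fingers and bush above 2 N and height (world z) of each of chip1_center, chip2_center, chip3_center below 0.03 m and horizontal distance between each of chip1_center, chip2_center, chip3_center and socket above 0.12 m and z of bush_center in the frame of socket between -0.001 and 0.0043 m and angle between bush's own z axis and vertical below 0.07 rad and angle between the x axis of bush and the y axis of router_table, either way round below 0.26 rad and value of joint spring_ring above 0.0082 m and height (world z) of scraper_center below 0.045 m and linear speed of scraper below 0.02 m/s and contact force between the fingers and scraper below 0.1 N); the arm keeps its last pose, push and grip.
It fails at once if the red-handled screwdriver is moved by more than 30 mm (distance of screwdriver_grip from where it was at the start of the episode above 0.03 m).
It fails at once if the spanner is moved by more than 30 mm (distance of spanner_grip from where it was at the start of the episode above 0.03 m).
It fails at once if the steel set-up bar is moved by more than 30 mm (distance of setup_bar from where it was at the start of the episode above 0.03 m).
It also fails if it takes over 69 s, if anything falls off the work surface, if the arm or the gripper's body presses on something with over 40 N, if the wrist force passes 120 N, or if a joint passes its speed limit or range.

## Working session

There is one attempt and no reset: what is moved stays moved. The work goes in short steps, Python scripts to look and compute and a tool call to move; the robot and the scene stay as the last step left them, time stands still between calls to the robot, and variables do not carry over. Pictures are saved under pics/ and viewed, at most 10 in all, crops included, and the job is handed in when it is done.

Besides the shell and the picture viewer there is one more tool, called after ">>>" as name(argument=value, ...) on one line, values as JSON. step_arm: Moves the arm, as the interface text tells. Its arguments: {"type":"object","properties":{"commands":{"type":"string"},"grip":{"type":"number"},"squeeze":{"type":"number"}},"required":["commands"]}

```bash
mkdir -p pics; ls
cat > h.py <<'E'
import numpy as np, cv2
from bench import ctrl, imaging, ticket
from scipy.spatial.transform import Rotation as R
def cam(name,st=None):
    c=imaging.get_calibration(name); f=200/np.tan(np.radians(c["fovy"])/2)
    if name=="wrist":
        T=np.eye(4);T[:3,:3]=R.from_quat(st["eef_rot"]).as_matrix();T[:3,3]=st["position"]
        M=T@np.array(c["tool_from_camera"])
    else:
        Rm=cv2.Rodrigues(np.array(c["rvec"],float))[0];M=np.eye(4);M[:3,:3]=Rm.T;M[:3,3]=-Rm.T@np.array(c["tvec"],float).ravel()
    return f,c["cx"],c["cy"],c["k1"],M
def px2w(name,uv,z,st=None):
    f,cx,cy,k1,M=cam(name,st); d=np.array([(uv[0]-cx)/f,(uv[1]-cy)/f]); s=d.copy()
    for _ in range(30): s=d/(1+k1*(s@s))
    r=M[:3,:3]@np.array([s[0],s[1],1]); o=M[:3,3]
    return (o+r*(z-o[2])/r[2])[:2]
def w2px(name,p,st=None):
    f,cx,cy,k1,M=cam(name,st); q=M[:3,:3].T@(np.array(p,float)-M[:3,3]); s=q[:2]/q[2]; s=s*(1+k1*(s@s))
    return np.array([cx+f*s[0],cy+f*s[1]])
def shot(name,fn):
    st=ctrl.state(); im=imaging.read_camera(name)
    cv2.imwrite("pics/"+fn,im[:,:,::-1]); return st,im
E
python3 - <<'E'
from h import *
for n in("top","side","wrist"):
    st,im=shot(n,n+"0.png"); print(n,cam(n,st)[:4],np.round(cam(n,st)[4],3).tolist())
im=cv2.imread("pics/top0.png");cv2.imwrite("pics/top0b.png",cv2.resize(im,(800,500),interpolation=cv2.INTER_CUBIC))
print(st)
E
```

```text
pics
top (np.float64(510.94591402293236), 331.94348092063603, 199.80075585763592, -0.008602960577355469) [[0.011, -0.995, 0.103, 420.756], [-1.0, -0.01, 0.005, -0.766], [-0.004, -0.103, -0.995, 1607.682], [0.0, 0.0, 0.0, 1.0]]
side (np.float64(439.5307346965253), 315.60421442217216, 199.08843294015853, 0.02161464113341092) [[0.967, -0.13, 0.217, 329.665], [-0.252, -0.576, 0.778, -866.111], [0.024, -0.807, -0.59, 751.856], [0.0, 0.0, 0.0, 1.0]]
wrist (np.float64(326.8544134669493), 320.56196748145106, 199.29240389439659, 0.003658495725299344) [[0.33, 0.91, 0.251, 115.516], [0.944, -0.317, -0.089, 568.656], [-0.001, 0.266, -0.964, 383.982], [0.0, 0.0, 0.0, 1.0]]
{'time': 0.1, 'qpos': array([ 1.08349050e+00,  2.07347188e-01,  1.54279797e+00, -3.09269143e-05,
        1.39348676e+00, -1.50506721e-01]), 'qd': array([ 6.36793891e-04, -1.91164645e-03, -4.81577760e-03, -4.10401860e-04,
       -1.36480504e-04,  7.51127899e-05]), 'joint_torque': array([-4.93986536e-04, -3.71860278e+01, -2.82294971e+01,  7.00086588e-02,
        3.11775785e-02, -5.91532898e-05]), 'position': array([189.67602577, 541.99186125, 178.20615353]), 'eef_rot': array([ 1.67601967e-01,  9.85854219e-01, -9.72991429e-04, -3.05232133e-04]), 'contact_force': array([ 0.08995928,  0.19750353, -1.01397461]), 'ft_torque': array([-0.00865356, -0.04303446, -0.04190299]), 'finger_force': 0.0, 'grip_width': 94.00491395476641}
```

View pics/top0b.png

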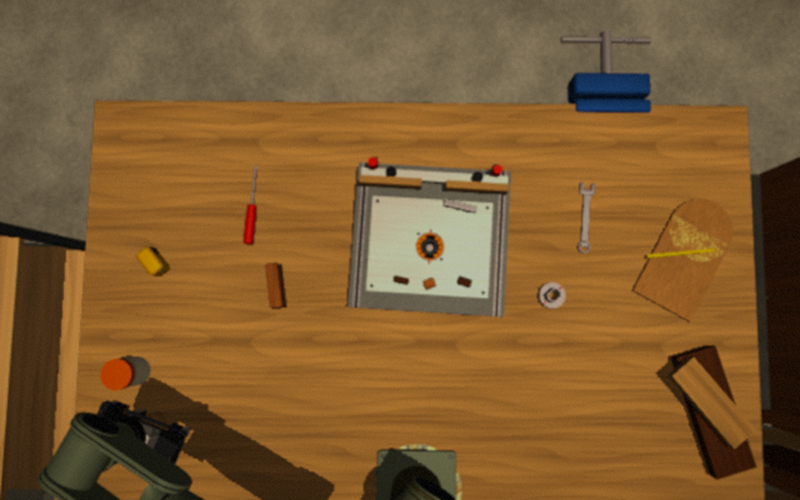

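Run:
```python
from h import *
im=cv2.imread("pics/top0.png");c=im[120:270,200:467];cv2.imwrite("pics/top0c.png",cv2.resize(c,None,fx=3,fy=3,interpolation=cv2.INTER_CUBIC)[:,:800])
```

```text
(no output)
```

View pics/top0c.png

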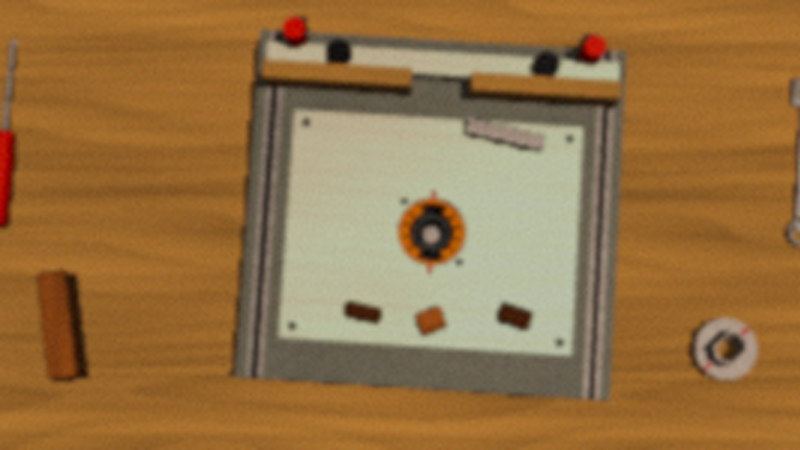

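Run:
```python
from h import *
g=lambda c,z:px2w("top",(200+(c[0]+.5)/3-.5,120+(c[1]+.5)/3-.5),z)
P=np.array([g(c,50) for c in[(292,109),(584,128),(572,355),(278,338)]]);s=P.mean(0)
print("corners",P.round(),"centre",s.round(1),"socket",g((432,231),46).round(1))
for a,b in((3,0),(2,1)):
    v=P[b]-P[a];print("x ang",np.arctan2(v[1],v[0]),np.linalg.norm(v))
for a,b in((1,0),(2,3)):
    v=P[b]-P[a];print("y ang-90",np.arctan2(v[1],v[0])-np.pi/2,np.linalg.norm(v))
for c in[(362,312),(431,320),(515,316)]:print("chip",g(c,61).round(1))
S=[g(c,56) for c in[(39,273),(68,271),(76,378),(50,380)]];print("scr",np.mean(S,0).round(1),np.round(S))
v=S[0]+S[1]-S[2]-S[3];print(np.arctan2(v[1],v[0]))
print("bush",g((726,349),19).round(1)); v=g((745,329),19)-g((706,370),19);print(np.arctan2(v[1],v[0]),np.linalg.norm(v))
```

```text
corners [[ 718.  117.]
 [ 701. -184.]
 [ 468. -171.]
 [ 482.  127.]] centre [592.  -27.5] socket [593.1 -28.2]
x ang -0.04262856355434708 236.21002773126358
x ang -0.05417371190053169 233.55355455994194
y ang-90 -0.05614126478950565 301.413526169055
y ang-90 -0.04731817515255021 298.69294252971656
chip [508.5  42.1]
chip [501.1 -27.6]
chip [ 506.  -112.3]
scr [492.1 349.9] [[545. 371.]
 [547. 342.]
 [439. 330.]
 [437. 356.]]
0.1217045910688969
bush [ 476.4 -333.6]
-0.76231071531904 59.07080151231908
```

```bash
cat >> h.py <<'E'
def yaw(st): y=R.from_quat(st["eef_rot"]).as_matrix()[:,1]; return np.arctan2(y[1],y[0])
def plan(x,y,z,th,st=None,vmax=40):
    st=st or ctrl.state(); p=np.array(st["position"]); t0=yaw(st); d=np.array([x,y,z])-p
    dth=(th-t0+np.pi)%(2*np.pi)-np.pi
    n=max(int(np.ceil(abs(dth)/.149)),int(np.ceil(np.linalg.norm(d)/vmax)),1); s=d/n;t=t0;o=[]
    for i in range(n):
        o.append("%.1f %.1f %.1f %.3f"%(-s[0]*np.sin(t)+s[1]*np.cos(t), s[0]*np.cos(t)+s[1]*np.sin(t), -s[2], -dth/n)); t+=dth/n
    print("; ".join(o))
E
python3 - <<'E'
from h import *
plan(492,350,150,1.69)
E
```

```text
-38.8 -9.0 3.1 -0.051; -38.2 -11.0 3.1 -0.051; -37.6 -12.9 3.1 -0.051; -36.9 -14.8 3.1 -0.051; -36.1 -16.7 3.1 -0.051; -35.2 -18.5 3.1 -0.051; -34.3 -20.2 3.1 -0.051; -33.2 -21.9 3.1 -0.051; -32.0 -23.6 3.1 -0.051
```

>>> step_arm(commands="-39 -9 3 -0.051; -38 -11 3 -0.051; -38 -13 3 -0.051; -37 -15 3 -0.051; -36 -17 3 -0.051; -35 -18 3 -0.051; -34 -20 3 -0.051; -33 -22 3 -0.051", grip=1)

```text
time: 0.95
position: [459.4, 371.1, 154.8]
eef_rot: [-0.037, 0.999, -0.0, -0.0]
contact_force: [0.5, 1.1, 0.4]
grip_width: 93.8
finger_force: 0.0
```

>>> step_arm(commands="-32 -24 3 -0.051; 0 0 0 0; 0 0 0 0")

```text
time: 1.25
position: [492.1, 349.9, 151.5]
eef_rot: [-0.06, 0.998, -0.0, -0.001]
contact_force: [0.1, 0.8, -0.4]
grip_width: 93.9
finger_force: 0.0
```

Run:
```python
from h import *
st,im=shot("wrist","w1.png"); print(st["position"],yaw(st),st["time"])
for p in[(545,371,56),(547,342,56),(439,330,56),(437,356,56)]:print(w2px("wrist",p,st).round())
```

```text
[492.10246669 349.90425778 151.52453433] 1.6905425254730058 1.25
[334. 248.]
[305. 247.]
[305. 136.]
[333. 137.]
```

View pics/w1.png

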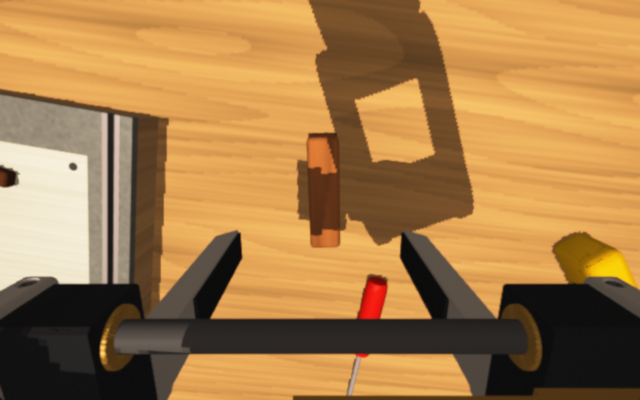

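The picture shows the block's top face with corners about (308,138), (338,138), (340,246), (311,247), between the fingers.

Run:
```python
from h import *
st=ctrl.state()
S=[px2w("wrist",c,56,st) for c in[(308,138),(338,138),(340,246),(311,247)]];c=np.mean(S,0);v=S[2]+S[3]-S[0]-S[1];a=np.arctan2(v[1],v[0]);print(c,a,np.round(S))
plan(c[0],c[1],18.5,a+np.pi/2)
```

```text
[490.95393436 355.32945119] 0.1475887213459406 [[440. 334.]
 [437. 361.]
 [541. 377.]
 [546. 349.]]
-0.0 1.2 33.3 -0.007; -0.0 1.2 33.3 -0.007; -0.0 1.2 33.3 -0.007; -0.1 1.2 33.3 -0.007
```

>>> step_arm(commands="0 2 33 -0.01; 0 1 33 -0.01; 0 1 33 -0.01; 0 1 34 0; 0 0 0 0; 0 0 0 0")

```text
time: 1.9
position: [490.0, 356.3, 19.3]
eef_rot: [-0.077, 0.997, -0.0, -0.001]
contact_force: [0.1, -0.2, 0.1]
grip_width: 93.9
finger_force: 0.0
```

>>> step_arm(commands="0 0 0 0; 0 0 0 0; 0 0 0 0; 0 0 0 0; 0 0 0 0; 0 0 0 0", grip=-1, squeeze=35)

```text
time: 2.5
position: [491.5, 355.5, 19.4]
eef_rot: [-0.076, 0.997, 0.0, 0.0]
contact_force: [-0.0, -0.3, 0.7]
grip_width: 49.1
finger_force: 0.0
```

Run:
```python
from h import *
st=ctrl.state();print(st["position"],yaw(st),st["grip_width"],st["finger_force"],st["contact_force"])
o=np.array([592.5,-27.9]);a=-.05;X=np.array([np.cos(a),np.sin(a)]);Y=np.array([-X[1],X[0]])
for c in[(508.5,42.1),(501,-27.6),(506,-112.3)]:d=np.array(c)-o;print(d@X,d@Y)
```

```text
[491.52122494 355.51288936  19.43856395] 1.7227800290544533 49.072346966175026 0.0 [-0.03196642 -0.29368642  0.71190001]
-87.39356372212465 65.71426800891066
-91.40064257692062 -4.27346891014858
-82.17365563771932 -88.61772011924883
```

>>> step_arm(commands="0 0 0 0; 0 0 0 0; 0 0 0 0; 0 0 0 0")

```text
time: 2.9
position: [491.4, 355.4, 19.2]
eef_rot: [-0.076, 0.997, -0.0, -0.0]
contact_force: [-0.3, -0.8, -0.5]
grip_width: 29.6
finger_force: 34.8
```

>>> step_arm(commands="0 0 -20 0; 0 0 -40 0; 0 0 -35 0; 0 0 0 0")

```text
time: 3.3
position: [495.6, 358.0, 120.4]
eef_rot: [-0.076, 0.997, 0.002, 0.005]
contact_force: [0.3, -0.1, -0.7]
grip_width: 29.7
finger_force: 34.8
```

```bash
cat >> h.py <<'E'
O=np.array([592.5,-27.9]);A=-.05
def tw(x,y): X=np.array([np.cos(A),np.sin(A)]);return O+x*X+y*np.array([-X[1],X[0]])
E
python3 - <<'E'
from h import *
st=ctrl.state();print(st["position"],yaw(st),st["grip_width"],st["finger_force"])
plan(*tw(-40,62),113,A,st)
E
```

```text
[495.57188778 357.96971834 120.40263301] 1.723106411402886 29.71501502383421 34.79035198688507
-0.9 -27.3 0.6 0.148; -4.9 -26.9 0.6 0.148; -8.8 -25.8 0.6 0.148; -12.5 -24.3 0.6 0.148; -15.9 -22.2 0.6 0.148; -19.0 -19.6 0.6 0.148; -21.7 -16.6 0.6 0.148; -23.9 -13.2 0.6 0.148; -25.6 -9.5 0.6 0.148; -26.7 -5.7 0.6 0.148; -27.2 -1.7 0.6 0.148; -27.2 2.4 0.6 0.148
```

>>> step_arm(commands="-1 -27 0 0.148; -5 -27 0 0.148; -9 -26 0 0.148; -13 -24 0 0.148; -16 -22 0 0.148; -19 -20 0 0.148; -22 -17 0 0.148; -24 -13 0 0.148")

```text
time: 4.1
position: [531.0, 139.1, 112.4]
eef_rot: [0.496, 0.868, -0.001, -0.001]
contact_force: [0.6, 0.7, -2.3]
grip_width: 29.4
finger_force: 34.8
```

>>> step_arm(commands="-26 -10 0 0.148; -27 -6 0 0.148; -27 -2 0 0.148; -27 2 0 0.148; 0 0 0 0; 0 0 0 0")

```text
time: 4.7
position: [549.8, 32.1, 112.8]
eef_rot: [0.726, 0.688, -0.001, -0.001]
contact_force: [0.4, 0.2, -1.2]
grip_width: 29.6
finger_force: 34.8
```

Run:
```python
from h import *
st,im=shot("wrist","w2.png");print(st["position"],yaw(st),st["contact_force"])
plan(*tw(-40,62),70.4,A,st)
```

```text
[549.77227604  32.13611574 112.80439993] -0.05283327353963234 [ 0.43842512  0.2488576  -1.21360509]
2.1 2.8 21.2 -0.001; 2.1 2.8 21.2 -0.001
```

View pics/w2.png

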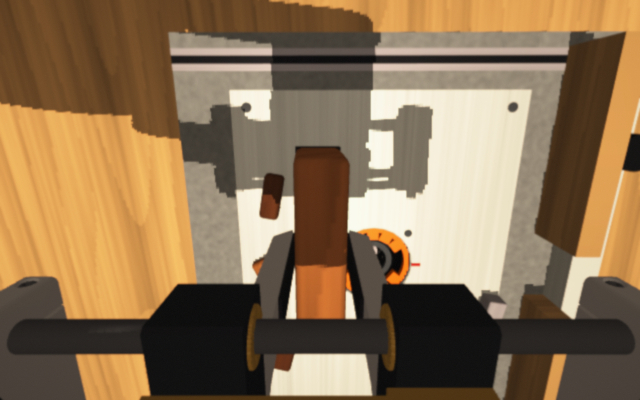

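>>> step_arm(commands="2 3 20 0; 2 3 20 0; 0 0 2 0; 0 0 0 0; 0 0 0 0")

```text
time: 5.25
position: [557.4, 36.4, 73.0]
eef_rot: [0.725, 0.689, 0.0, 0.0]
contact_force: [-0.3, -0.7, -1.1]
grip_width: 29.2
finger_force: 34.8
```

>>> step_arm(commands="0 -12 0 0; 0 -18 0 0; 0 -18 0 0; 0 -18 0 0; 0 -18 0 0; 0 -18 0 0; 0 -18 0 0; 0 -18 0 0")

```text
time: 6.05
position: [418.1, 43.2, 72.9]
eef_rot: [0.726, 0.688, 0.0, 0.0]
contact_force: [-0.0, -0.1, -1.3]
grip_width: 29.3
finger_force: 34.8
```

Run:
```python
from h import *
st=ctrl.state();print(st["position"],yaw(st),st["grip_width"],st["finger_force"],st["contact_force"])
plan(*tw(-178,66),90,A,st)
st["position"]=np.array([*tw(-178,66),90]);plan(*tw(-40,-8),90,A,st)
```

```text
[418.08340321  43.20731544  72.91999835] -0.05286471685890825 29.304469828254998 34.79040026664734 [-0.01013599 -0.11844162 -1.34059829]
3.7 -0.3 -17.1 -0.003
-18.4 34.6 -0.0 -0.001; -18.4 34.5 -0.0 -0.001; -18.5 34.5 -0.0 -0.001; -18.5 34.5 -0.0 -0.001
```

>>> step_arm(commands="0 0 -22 0; -18 35 0 0; -18 35 0 0; -18 35 0 0; -18 34 0 0; 0 0 12 0; 0 0 11.5 0; 0 0 0 0")

```text
time: 6.85
position: [551.6, -35.4, 69.1]
eef_rot: [0.725, 0.688, -0.001, -0.002]
contact_force: [-1.3, 0.7, -2.1]
grip_width: 29.8
finger_force: 34.9
```

>>> step_arm(commands="0 -12 0 0; 0 -18 0 0; 0 -18 0 0; 0 -18 0 0; 0 -18 0 0; 0 -18 0 0; 0 -18 0 0; 0 -18 0 0")

```text
time: 7.65
position: [413.9, -27.6, 70.5]
eef_rot: [0.725, 0.689, -0.0, -0.001]
contact_force: [-1.2, -0.1, -1.0]
grip_width: 29.8
finger_force: 34.9
```

>>> step_arm(commands="0 0 -22 0; -22 35 0 0; -22 35 0 0; -22 35 0 0; -22 34 0 0; 0 0 12 0; 0 0 10 0; 0 0 0 0")

```text
time: 8.45
position: [547.4, -122.2, 68.7]
eef_rot: [0.725, 0.688, -0.001, -0.002]
contact_force: [0.0, 0.7, -1.4]
grip_width: 29.8
finger_force: 35.0
```

>>> step_arm(commands="0 -12 0 0; 0 -18 0 0; 0 -18 0 0; 0 -18 0 0; 0 -18 0 0; 0 -18 0 0; 0 -18 0 0; 0 -18 0 0")

```text
time: 9.25
position: [410.3, -115.4, 70.7]
eef_rot: [0.725, 0.688, -0.0, -0.0]
contact_force: [-0.0, 0.1, -1.1]
grip_width: 29.5
finger_force: 35.0
```

>>> step_arm(commands="0 0 -30 0; 0 0 -30 0; 0 0 0 0")

```text
time: 9.55
position: [414.6, -117.4, 134.7]
eef_rot: [0.725, 0.688, 0.002, 0.004]
contact_force: [0.7, -0.2, -1.7]
grip_width: 29.3
finger_force: 35.0
```

Run:
```python
from h import *
st,im=shot("side","s1.png");print(st["position"],yaw(st),st["grip_width"],st["finger_force"],st["time"])
cv2.imwrite("pics/s1c.png",cv2.resize(im[100:400,100:540,::-1],(800,545),interpolation=cv2.INTER_CUBIC))
```

```text
[ 414.57302908 -117.38768744  134.74765963] -0.052361574012701986 29.27633509267269 34.957780838012695 9.55
```

View pics/s1c.png

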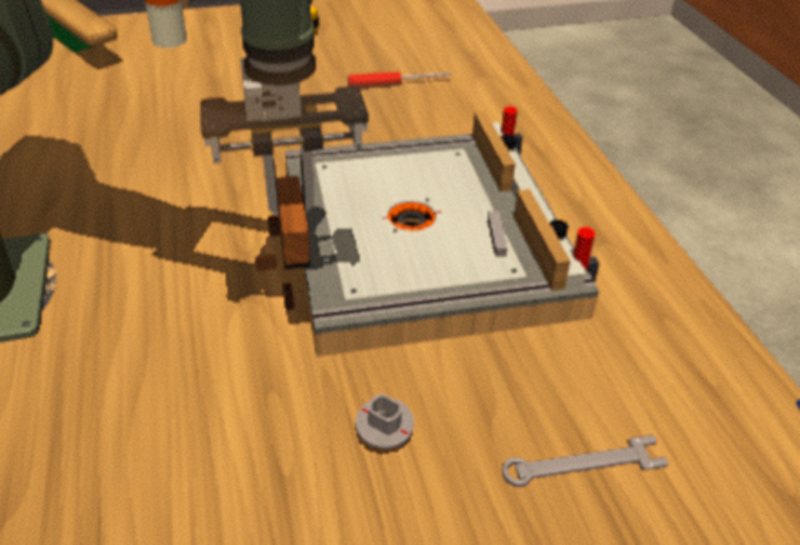

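Run:
```python
from h import *
plan(370,-270,130,A)
```

```text
-38.8 -8.8 0.7 -0.001; -38.8 -8.8 0.7 -0.001; -38.8 -8.8 0.7 -0.001; -38.8 -8.9 0.7 -0.001
```

>>> step_arm(commands="-39 -9 0 0; -39 -9 0 0; -39 -9 0 0; -38 -8 10 0; 0 0 40 0; 0 0 40 0; 0 0 0 0; 0 0 0 0")

```text
time: 10.4
position: [368.0, -267.8, 39.5]
eef_rot: [0.725, 0.688, 0.0, -0.002]
contact_force: [0.3, -0.6, -0.7]
grip_width: 29.8
finger_force: 35.0
```

>>> step_arm(commands="0 0 12 0; 0 0 6.5 0; 0 0 0 0; 0 0 0 0")

```text
time: 10.8
position: [370.0, -269.8, 22.8]
eef_rot: [0.725, 0.688, 0.0, 0.001]
contact_force: [0.2, 0.3, -0.3]
grip_width: 29.6
finger_force: 35.0
```

>>> step_arm(commands="0 0 0 0; 0 0 0 0; 0 0 0 0; 0 0 0 0; 0 0 0 0; 0 0 0 0; 0 0 0 0", grip=1)

```text
time: 11.5
position: [369.6, -269.7, 22.3]
eef_rot: [0.726, 0.688, -0.0, -0.0]
contact_force: [-0.1, 0.7, 0.7]
grip_width: 82.4
finger_force: 0.0
```

>>> step_arm(commands="0 0 -30 0; 0 0 -40 0; 0 0 -40 0; 0 0 -30 0; 0 0 0 0; 0 0 0 0")

```text
time: 12.1
position: [369.8, -269.9, 162.5]
eef_rot: [0.726, 0.688, -0.0, 0.001]
contact_force: [-0.8, -0.5, -1.4]
grip_width: 94.0
finger_force: 0.0
```

Run:
```python
from h import *
st=ctrl.state();print(st["position"],yaw(st),st["time"],st["grip_width"])
plan(476,-333,160,0.81)
```

```text
[ 369.75691489 -269.85157829  162.52165002] -0.053037789389852395 12.1 94.04902402818617
-9.6 18.2 0.4 -0.144; -12.1 16.7 0.4 -0.144; -14.4 14.8 0.4 -0.144; -16.3 12.6 0.4 -0.144; -18.0 10.1 0.4 -0.144; -19.2 7.4 0.4 -0.144
```

>>> step_arm(commands="-10 18 0 -0.144; -12 17 0 -0.144; -14 15 0 -0.144; -16 13 0 -0.144; -18 10 0 -0.144; -19 7 0 -0.144; 0 0 0 0; 0 0 0 0")

```text
time: 12.9
position: [474.4, -331.1, 159.7]
eef_rot: [0.372, 0.928, 0.001, -0.002]
contact_force: [-1.6, -0.7, -0.5]
grip_width: 94.3
finger_force: 0.0
```

Run:
```python
from h import *
st,im=shot("wrist","w3.png");print(st["position"],yaw(st)); u=w2px("wrist",(476,-333,19),st);print(u)
x,y=np.round(u).astype(int)-[80,60];print(x,y)
cv2.imwrite("pics/w3c.png",cv2.resize(im[y:y+120,x:x+160,::-1],(800,600),interpolation=cv2.INTER_CUBIC))
```

```text
[ 474.41309167 -331.07747266  159.72273003] 0.8085299929495944
[320.29703982 187.33101616]
240 127
```

View pics/w3c.png

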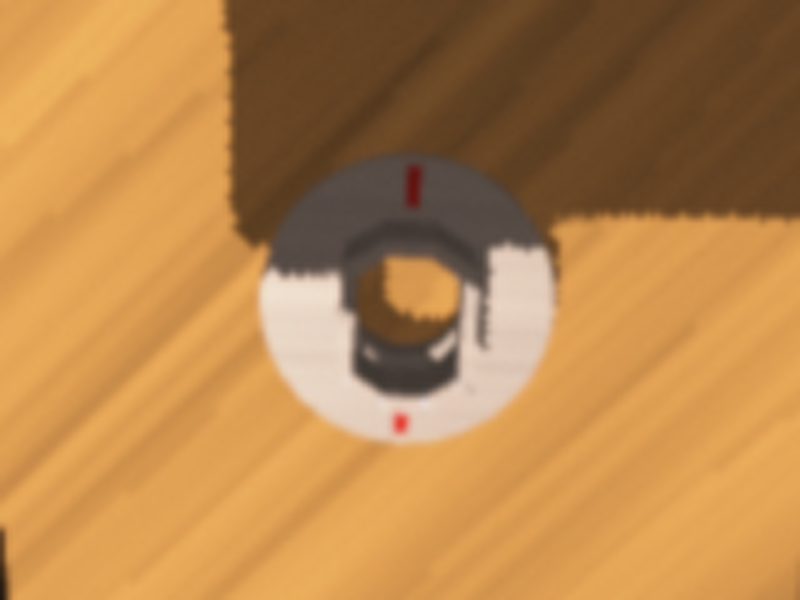

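The flange centre is at crop (408,296), with red marks at (413,187) and (401,423).

Run:
```python
from h import *
st=ctrl.state();g=lambda c:px2w("wrist",(240+(c[0]+.5)/5-.5,127+(c[1]+.5)/5-.5),19,st)
c=g((408,296));v=g((401,423))-g((413,187));a=np.arctan2(v[1],v[0]);print(c,a,np.linalg.norm(v))
print(g((260,296)),g((556,296)),(g((408,150))+g((408,442)))/2)
print(st["position"],yaw(st))
plan(c[0],c[1],60,a+np.pi/2,st)
```

```text
[ 475.5286716  -331.30128919] -0.8102168067820003 52.898046064426005
[ 453.2987461  -354.63367255] [ 497.76214318 -307.96649336] [ 476.09533001 -331.8404856 ]
[ 474.32629602 -331.10113974  160.25083792] 0.8088341735986343
-0.3 0.2 33.4 0.016; -0.3 0.2 33.4 0.016; -0.3 0.2 33.4 0.016
```

>>> step_arm(commands="0 0 33 0.024; 0 0 33 0.024; 0 0 33 0; -1 1 26 0; 0 0 8 0; 0 0 0 0; 0 0 0 0")

```text
time: 13.65
position: [477.7, -333.0, 30.6]
eef_rot: [0.393, 0.919, -0.0, 0.001]
contact_force: [0.0, 0.4, 0.8]
grip_width: 94.0
finger_force: 0.0
```

Run:
```python
from h import *
st=ctrl.state();print(st["position"],yaw(st),st["contact_force"]);plan(475.8,-331.5,22,.761,st)
```

```text
[ 477.68985668 -332.97019362   30.56232082] 0.7624247903153941 [0.01863055 0.40600944 0.75946114]
2.4 -0.4 8.6 0.001
```

>>> step_arm(commands="1.5 0 8 0; 0 0 0 0; 0 0 0 0")

```text
time: 13.95
position: [476.3, -331.5, 21.7]
eef_rot: [0.393, 0.92, -0.0, 0.0]
contact_force: [-0.7, -0.4, -0.2]
grip_width: 94.0
finger_force: 0.0
```

>>> step_arm(commands="0 0 0 0; 0 0 0 0; 0 0 0 0; 0 0 0 0; 0 0 0 0; 0 0 0 0; 0 0 0 0; 0 0 0 0", grip=-1, squeeze=45)

```text
time: 14.75
position: [476.2, -331.3, 21.2]
eef_rot: [0.393, 0.92, -0.0, -0.0]
contact_force: [0.3, 0.1, -0.9]
grip_width: 33.5
finger_force: 0.0
```

>>> step_arm(commands="0 0 0 0; 0 0 0 0; 0 0 0 0; 0 0 0 0")

```text
time: 15.15
position: [476.2, -331.3, 21.2]
eef_rot: [0.393, 0.92, 0.0, -0.0]
contact_force: [-0.1, -0.1, -0.2]
grip_width: 1.9
finger_force: 0.0
```

Run:
```python
from h import *
st=ctrl.state();print(st["position"],yaw(st),st["grip_width"],st["finger_force"],st["contact_force"])
```

```text
[ 476.17767313 -331.31614578   21.24398898] 0.7630259234157639 1.895498078149868 0.0 [-0.09213118 -0.13040183 -0.24897083]
```

Run:
```python
from h import *
st,im=shot("wrist","w4.png");_,im2=shot("side","s2.png")
out=np.hstack([im[:,:,::-1],im2[120:,60:460,::-1].copy() if 0 else cv2.resize(im2[150:390,200:460,::-1],(433,400))])
cv2.imwrite("pics/w4c.png",cv2.resize(out,(800,298)))
```

```text
(no output)
```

View pics/w4c.png

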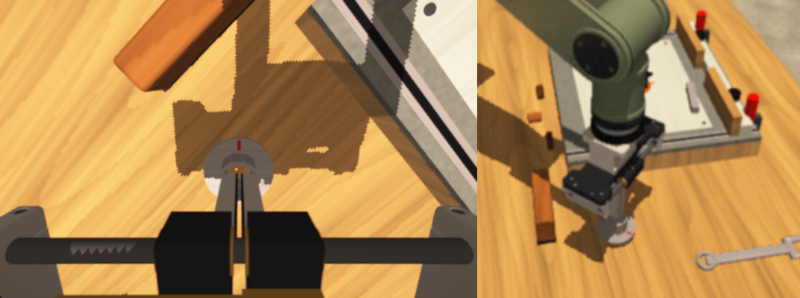

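Run:
```python
from h import *
st=ctrl.state();print(w2px("wrist",st["position"],st), w2px("wrist",(475.8,-331.5,19),st))
c=px2w("wrist",(320.5,230.7),19,st);print(c)
im=cv2.imread("pics/w4.png");cv2.imwrite("pics/w4d.png",cv2.resize(im[170:290,240:400],(800,600),interpolation=cv2.INTER_CUBIC))
```

```text
[320.82816096 231.02850818] [320.25484684 229.6050578 ]
[ 476.46671916 -331.95595929]
```

View pics/w4d.png

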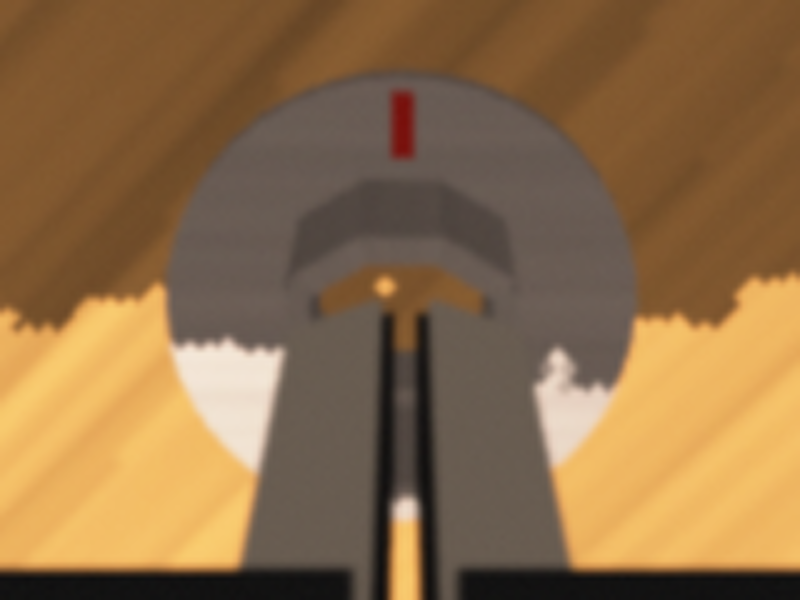

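>>> step_arm(commands="0 0 -15 0; 0 0 -15 0; 0 0 0 0; 0 0 0 0; 0 0 0 0; 0 0 0 0; 0 0 0 0; 0 0 0 0", grip=1)

```text
time: 16.05
position: [475.9, -331.1, 50.8]
eef_rot: [0.393, 0.92, 0.0, -0.0]
contact_force: [-0.5, -0.2, -0.7]
grip_width: 60.9
finger_force: 0.0
```

>>> step_arm(commands="0 0 0 0; 0 0 0 0; 0 0 0 0; 0 0 0 0; 0 0 0 0; 0 0 0 0; 0 0 0 0; 0 0 0 0")

```text
time: 16.85
position: [476.2, -331.3, 51.2]
eef_rot: [0.393, 0.92, 0.0, -0.0]
contact_force: [0.0, 0.4, 0.5]
grip_width: 93.8
finger_force: 0.0
```

>>> step_arm(commands="0 0 20 0; 0 0 12 0; 0 0 9 0; 0 0 0 0; 0 0 0 0")

```text
time: 17.35
position: [476.1, -331.3, 10.1]
eef_rot: [0.393, 0.92, 0.0, -0.0]
contact_force: [-1.2, -0.0, 0.5]
grip_width: 93.9
finger_force: 0.0
```

Run:
```python
from h import *
st=ctrl.state();print(st["position"],yaw(st),st["grip_width"],st["contact_force"],st["time"])
st,im=shot("side","s3.png")
for p in [st["position"],st["position"]+[0,0,21]]: print(w2px("side",p))
x,y=w2px("side",st["position"]).astype(int)-[60,60]
print(x,y);cv2.imwrite("pics/s3c.png",cv2.resize(im[y:y+90,x:x+120,::-1],(800,600),interpolation=cv2.INTER_CUBIC))
```

```text
[ 476.13671963 -331.2896364    10.11909675] 0.7629862324729644 93.92441657098122 [-1.16418497 -0.01974492  0.53812924] 17.35
[310.2017159  334.36675343]
[310.37768176 327.70625098]
250 274
```

View pics/s3c.png

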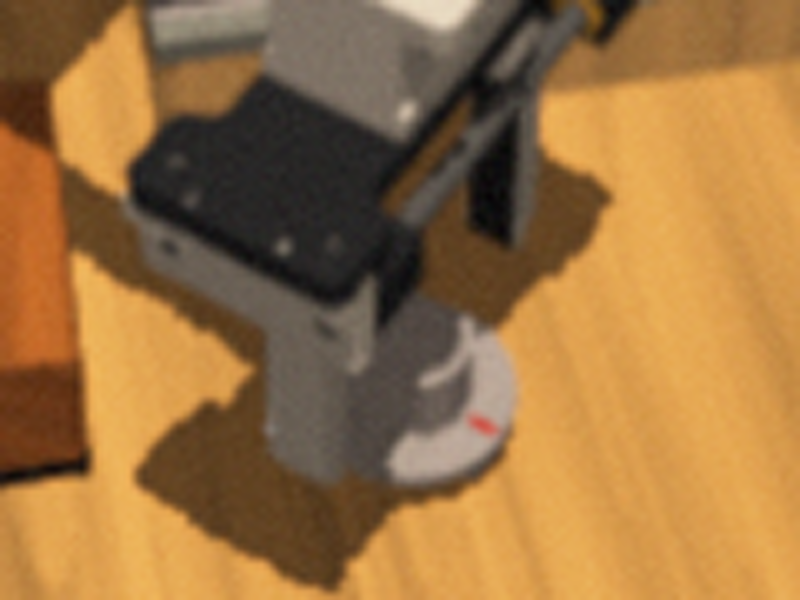

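>>> step_arm(commands="0 0 5 0; 0 0 0 0; 0 0 0 0")

```text
time: 17.7
position: [476.2, -331.4, 5.3]
eef_rot: [0.393, 0.92, -0.0, 0.0]
contact_force: [-0.2, -0.7, 0.2]
grip_width: 93.8
finger_force: 0.0
```

>>> step_arm(commands="0 0 0 0; 0 0 0 0; 0 0 0 0; 0 0 0 0; 0 0 0 0; 0 0 0 0; 0 0 0 0; 0 0 0 0", grip=-1, squeeze=45)

```text
time: 18.5
position: [476.2, -331.3, 5.3]
eef_rot: [0.393, 0.92, -0.0, 0.0]
contact_force: [0.0, 0.2, 0.8]
grip_width: 33.4
finger_force: 0.0
```

>>> step_arm(commands="0 0 0 0; 0 0 0 0; 0 0 0 0")

```text
time: 18.8
position: [476.1, -331.4, 5.3]
eef_rot: [0.393, 0.92, -0.0, -0.0]
contact_force: [-0.4, -0.1, 0.1]
grip_width: 27.5
finger_force: 45.0
```

>>> step_arm(commands="0 0 -20 0; 0 0 -40 0; 0 0 -40 0; 0 0 -40 0; 0 0 -30 0; 0 0 0 0")

```text
time: 19.4
position: [479.1, -333.9, 181.0]
eef_rot: [0.393, 0.92, -0.002, 0.005]
contact_force: [0.2, -0.3, -1.7]
grip_width: 27.7
finger_force: 45.0
```

Run:
```python
from h import *
st=ctrl.state();print(st["position"],yaw(st),st["grip_width"],st["finger_force"])
plan(*tw(45,0),175,1.52,st)
```

```text
[ 479.09781997 -333.91620179  180.96741861] 0.7630982778354175 27.66300325478083 44.978511929512024
12.2 36.0 0.7 -0.084; 9.2 36.9 0.7 -0.084; 6.0 37.6 0.7 -0.084; 2.8 38.0 0.7 -0.084; -0.4 38.1 0.7 -0.084; -3.5 37.9 0.7 -0.084; -6.7 37.5 0.7 -0.084; -9.8 36.8 0.7 -0.084; -12.9 35.8 0.7 -0.084
```

>>> step_arm(commands="12 36 0 -0.084; 9 37 0 -0.084; 6 38 0 -0.084; 3 38 0 -0.084; 0 38 0 -0.084; -4 38 0 -0.084; -7 38 0 -0.084; -10 37 0 -0.084")

```text
time: 20.2
position: [617.3, -58.7, 172.4]
eef_rot: [0.066, 0.998, 0.0, -0.002]
contact_force: [0.6, -1.0, -0.9]
grip_width: 27.7
finger_force: 45.0
```

>>> step_arm(commands="-13 36 0 -0.084; 0 0 0 0; 0 0 0 0; 0 0 0 0")

```text
time: 20.6
position: [634.8, -27.4, 173.6]
eef_rot: [0.026, 1.0, -0.0, -0.001]
contact_force: [0.2, 0.2, -1.2]
grip_width: 27.5
finger_force: 45.0
```

Run:
```python
from h import *
st,im=shot("wrist","w5.png");print(st["position"],yaw(st))
h=cv2.cvtColor(im,cv2.COLOR_RGB2HSV)
m=cv2.inRange(h,(5,190,120),(20,255,255));n,l,s,c=cv2.connectedComponentsWithStats(m)
for i in range(1,n):
    if s[i,4]>60:print(s[i],c[i])
u=w2px("wrist",[*O,46],st);print(u)
x,y=np.round(u).astype(int)-[60,45];print(x,y)
cv2.imwrite("pics/w5c.png",cv2.resize(im[y:y+90,x:x+120,::-1],(800,600),interpolation=cv2.INTER_CUBIC))
```

```text
[634.77156877 -27.36994109 173.55852098] 1.5178112777953001
[ 286  112   66   67 1538] [318.29193758 142.78348505]
[316.91001597 146.72836453]
257 102
```

View pics/w5c.png

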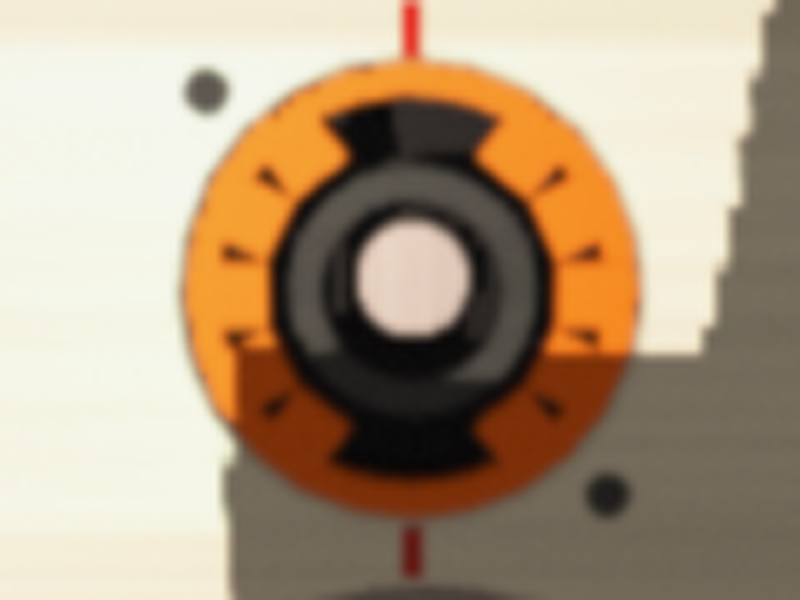

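Run:
```python
from h import *
st=ctrl.state();g=lambda c,z:px2w("wrist",(257+(c[0]+.5)/6.667-.5,102+(c[1]+.5)/6.667-.5),z,st)
s=g((410.5,288.5),48);print(s)
v=g((411,28),50)-g((412,550),50);print(np.arctan2(v[1],v[0]),np.linalg.norm(v))
a,b=g((206,91),50),g((608,496),50);print((a+b)/2)
print(st["position"],yaw(st));plan(s[0],s[1],70,1.52,st)
```

```text
[590.80071196 -26.90076794]
3.0889921494807733 77.7830217520774
[592.09437282 -26.74253699]
[634.95071327 -27.76503717 174.05165083] 1.517197369805071
14.7 -0.5 34.7 -0.001; 14.7 -0.5 34.7 -0.001; 14.7 -0.5 34.7 -0.001
```

>>> step_arm(commands="15 0 35 0; 15 0 35 0; 13.5 -0.9 35 0; 0 0 5 0; 0 0 0 0; 0 0 0 0; 0 0 0 0")

```text
time: 21.35
position: [595.5, -26.1, 68.1]
eef_rot: [0.026, 1.0, -0.0, 0.003]
contact_force: [0.6, 0.2, -1.1]
grip_width: 27.8
finger_force: 45.0
```

Run:
```python
from h import *
st=ctrl.state();print(st["position"],yaw(st),st["contact_force"]);plan(591.3,-26.9,60,1.518,st)
```

```text
[595.52912952 -26.09459701  68.12031947] 1.5185667588570206 [ 0.55642459  0.19080607 -1.05691747]
4.2 -1.0 8.1 0.001
```

>>> step_arm(commands="0 0 3 0; 0 0 0 0; 0 0 0 0; 0 0 0 0")

```text
time: 21.75
position: [592.7, -25.2, 62.4]
eef_rot: [0.026, 1.0, -0.0, 0.0]
contact_force: [-0.2, -0.4, -1.2]
grip_width: 27.7
finger_force: 45.0
```

Run:
```python
from h import *
st=ctrl.state();print(st["position"],yaw(st),R.from_quat(st["eef_rot"]).as_matrix()[:,2]);plan(591.3,-26.9,58,1.518,st)
```

```text
[592.65271569 -25.20556924  62.37491119] 1.5192301306097815 [ 2.13527269e-04 -5.51311551e-05 -9.99999976e-01]
1.3 -1.8 4.4 0.001
```

>>> step_arm(commands="1.3 -1.7 4 0; 0 0 2 0; 0 0 2 0; 0 0 2 0; 0 0 2 0; 0 0 0 0; 0 0 0 0; 0 0 0 0")

```text
time: 22.55
position: [591.3, -26.9, 50.4]
eef_rot: [0.026, 1.0, -0.0, 0.0]
contact_force: [-0.0, 0.7, -1.8]
grip_width: 27.4
finger_force: 45.0
```

Run:
```python
from h import *
st=ctrl.state();print(st["position"],yaw(st),st["contact_force"],st["ft_torque"])
```

```text
[591.28598124 -26.94558362  50.38643607] 1.518964211651653 [-0.03353069  0.65242871 -1.81847571] [-0.00962629  0.00473683 -0.01829615]
```

>>> step_arm(commands="0 0 1 0; 0 0 1 0; 0 0 1 0; 0 0 0 0; 0 0 0 0")

```text
time: 23.05
position: [591.1, -26.9, 47.2]
eef_rot: [0.026, 1.0, 0.0, -0.0]
contact_force: [-0.3, -0.2, -1.8]
grip_width: 27.4
finger_force: 45.0
```

>>> step_arm(commands="0 0 1 0; 0 0 1 0; 0 0 1 0; 0 0 1 0; 0 0 1 0; 0 0 0 0; 0 0 0 0")

```text
time: 23.75
position: [591.5, -27.0, 42.7]
eef_rot: [0.026, 1.0, -0.0, 0.0]
contact_force: [-1.2, -0.1, 5.4]
grip_width: 27.5
finger_force: 45.0
```

>>> step_arm(commands="0 0 1.5 0; 0 0 1.5 0; 0 0 1 0; 0 0 1 0; 0 0 0 0; 0 0 0 0; 0 0 0 0")

```text
time: 24.45
position: [591.5, -27.0, 38.4]
eef_rot: [0.026, 1.0, -0.0, 0.0]
contact_force: [-3.6, -0.1, 8.3]
grip_width: 27.5
finger_force: 45.0
```

>>> step_arm(commands="0.7 0 0.7 0; 0 0 0 0; 0 0 0 0; 0 0 0 0")

```text
time: 24.85
position: [591.5, -27.0, 38.1]
eef_rot: [0.026, 1.0, -0.0, 0.001]
contact_force: [-2.6, -0.4, 9.0]
grip_width: 27.2
finger_force: 45.0
```

>>> step_arm(commands="0 0 0 0.1; 0 0 0 0.1; 0 0 0 0.1; 0 0 0 0.1; 0 0 0 0.1; 0 0 0 0; 0 0 0 0")

```text
time: 25.55
position: [592.3, -26.8, 38.3]
eef_rot: [0.273, 0.962, 0.001, 0.002]
contact_force: [-0.8, 0.5, 9.2]
grip_width: 27.1
finger_force: 45.0
```

Run:
```python
from h import *
st=ctrl.state();print(st["position"],yaw(st),st["contact_force"],st["ft_torque"],st["grip_width"])
```

```text
[592.31377355 -26.7597943   38.32220481] 1.0187259262633128 [-0.79933361  0.45649742  9.20072003] [0.31741096 0.23160655 0.00927831] 27.11917721562698
```

Turning freely (0.5 rad so far). Continue to the stop.

>>> step_arm(commands="0 0 0 0.13; 0 0 0 0.13; 0 0 0 0.13; 0 0 0 0.13; 0 0 0 0.13; 0 0 0 0.13; 0 0 0 0.13; 0 0 0 0.1")

```text
time: 26.35
position: [593.3, -27.1, 38.7]
eef_rot: [0.706, 0.709, 0.002, 0.002]
contact_force: [0.2, 0.4, 8.1]
grip_width: 27.6
finger_force: 45.0
```

>>> step_arm(commands="0 0 0 0.05; 0 0 0 0.02; 0 0 0 0; 0 0 0 0; 0 0 0 0")

```text
time: 26.85
position: [593.4, -27.2, 38.7]
eef_rot: [0.728, 0.685, 0.002, 0.002]
contact_force: [1.0, 1.6, 8.9]
grip_width: 27.4
finger_force: 45.0
```

Run:
```python
from h import *
st=ctrl.state();print(st["position"],yaw(st),st["contact_force"],st["ft_torque"],st["grip_width"])
```

```text
[593.36226703 -27.1977368   38.74513402] -0.060958789660421564 [1.03171734 1.57019727 8.9493964 ] [ 0.04701862 -0.07544651 -0.02730115] 27.44080580197406
```

>>> step_arm(commands="0 0 1 0; 0 0 1 0; 0 0 1 0; 0 0 0 0; 0 0 0 0; 0 0 0 0")

```text
time: 27.45
position: [593.4, -27.2, 36.2]
eef_rot: [0.728, 0.685, 0.002, 0.002]
contact_force: [-1.1, -0.1, 10.2]
grip_width: 27.8
finger_force: 45.0
```

>>> step_arm(commands="0 0 1 0; 0 0 1 0; 0 0 1 0; 0 0 0 0; 0 0 0 0; 0 0 0 0")

```text
time: 28.05
position: [593.3, -27.2, 36.0]
eef_rot: [0.728, 0.685, 0.002, 0.002]
contact_force: [-7.9, 1.9, 25.7]
grip_width: 27.8
finger_force: 45.0
```

>>> step_arm(commands="0 0 0 0; 0 0 0 0; 0 0 0 0; 0 0 0 0")

```text
time: 28.45
position: [593.4, -27.2, 36.0]
eef_rot: [0.728, 0.685, 0.002, 0.002]
contact_force: [-7.5, 1.1, 25.2]
grip_width: 27.3
finger_force: 45.0
```

Run:
```python
from h import *
st=ctrl.state();print(st["position"],yaw(st),st["contact_force"],st["finger_force"])
if st["contact_force"][2]>15 and st["finger_force"]>30: print(ticket.job_done())
```

```text
[593.36663532 -27.20363924  36.04685046] -0.06071721916654014 [-7.53611065  1.10864185 25.21689214] 45.02173662185669
the job is handed in; nothing more can be done
None
```

I handed the job in at 28.45 s, with no verdict returned. The bush is in the socket, turned about 90° clockwise, gripped at 45 N and pressed against its seat with about 25 N. The chips are on the bench in front of the table and the scraper block stands released on the bench, as last seen before the bush was fitted. The screwdriver, spanner and set-up bar were not touched.

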